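# Close up the tumbler timer and refit its push knob

## Robot

A 6-joint arm with a two-finger parallel gripper is mounted at the origin on the work surface. World frame = base frame: x ahead of the robot, y to its left, z up, the work surface at z = 0. Lengths are in m, angles in rad, forces in N, time in s.
With the tool pointing down it reaches from about 0.35 to 0.975 m from the base axis. Payload 17.4 kg.
Tool frame: the origin (TCP) lies at the very end of the fingers, on their centre line; the grasp point (between the pads) lies 19 mm behind it; z points along the fingers, y is the direction in which the jaws open and shut (so a half turn about z gives the same grasp; the last joint's range is limited). The gripper opens to 85 mm and grips with 20 to 120 N. Pads are 22 mm wide; open, the fingers measure 114 mm over their backs; the gripper's body (76 mm by 85 mm) begins 54 mm behind the grasp point. The pads swing forward as they close: fully open they stand 13 mm farther back than shut.
Start: joints at [-1.178, 0.116, 1.442, -0, 1.584, -0.038], TCP at [0.282, -0.613, 0.231] pointing down, gripper open.
Joint ranges: [-2.83, 2.83], [-0.83, 2.19], [0.07, 2.5], [-1.14, 4.28], [0.01, 3], [-2.97, 2.97]. Speed limits (rad/s): [1.89, 1.89, 2.22, 3.14, 3.14, 3.14].

## Interface

Orientations are given as a rotation vector (axis times angle).
In Python, from cell import ctrl gives the robot as it stands.
- The arm moves only by the tool step_arm, never from a script. Its argument "motion" is a list of rows, each an object with "angular": the turn, a rotation vector about the tool's x, y, z in degrees, a list of three; "linear": the shift along the tool's x, y, z in m, a list of three; "gripper": the opening, from -1 (shut) to 1 (fully open), so that 0 is half open. In form: [{"angular": [rx, ry, rz], "linear": [x, y, z], "gripper": gripper}, ...]. A call has 1 to 10 rows; each row shifts and turns the pose as measured when the row begins, along the tool's axes as they then stand; what a row does not reach is not made up. A row lasts 1/10 s, in which the tool goes at most 50 mm and 8.59 degrees, less where a joint would pass 70% of its speed; a pose out of reach is approached as far as the arm can. A call with a gripper value outside its range is refused whole. The fingers move at their own pace and stop on an object; "squeeze" is the grip in N (left out, the last holds). Time passes only in rows, so rows that do not move let the fingers close. It gives the time, the measured TCP pose, the force and the opening at its end, in the units of the state.
- ctrl.state(): the state, without advancing time (a new reading comes with each control period).
- ctrl.get_image(name): name is "scene" or "top" or "wrist"; returns the picture (420x560x3 uint8, red, green, blue); there is no depth.
- ctrl.camera_params(name): a dict with "camera_matrix" (3x3 intrinsics, pixels), "R" (3x3) and "t" (3): a world point X has camera coordinates R X + t. Camera axes: x right, y down, z forward; pixel columns grow to the right and rows downward; lengths in m; the calibration is good to about 2 mm. A picture is of the moment at which its call begins: read the wrist's pose just before it. camera_params takes no time and is no camera call; for the wrist camera it gives the pose at the moment of the call.
- ctrl.hand_in(): hands the job in, once; it reports no verdict.
The state is a dict: "time": time; "q": joint angles; "joint_velocities": joint speeds; "joint_efforts": joint torques, N m; "ee_pos": TCP position; "tool_rot": TCP orientation; "contact_force": force on the tool from outside, world axes, zero at the start; "torque": the same for the moment, N m; "gripper_width": opening from 0.0 (shut) to 1.0 (fully open).
Only numpy, scipy, OpenCV 4.12 (cv2) and the standard library are available. Lean on these libraries where they do the work, as an engineer would, in place of code of your own. Each camera call takes 0.05 s, during which the arm holds its last target. There are 200 camera calls.

## Task

The backup battery of the rock-tumbler timer has just been changed: press the timer's hinged grey cover down until its catch snaps and holds it shut by itself. Then pick up the loose black knob, turn it so that its D-shaped bore matches the D-shaft standing up through the cover, push it fully home on the shaft, and keep the knob pressed in against its spring: finish like that, still holding it pressed in, without letting go. Do not press the red button, and leave the colander, mortar, canister and quartz where they stand.

Things in the scene. Friction and masses are not known exactly. Their poses are not given: they have to be found in the camera images.
- timer: beige tumbler timer bolted to the shelf, 130 (x) by 190 (y) by 60 mm high; origin at the centre of its underside, z up, +x away from the robot at yaw 0. The +y half is a solid panel with display and red button, the -y half the battery compartment under the hinged cover. The D-shaft stands upright at x = 0, y = -50 mm
- cover (a joint): opening angle of the grey cover, rad: 0 = shut, flat, top 60 mm above the shelf; grows as it opens. Hinge line along the timer's x at y = -3, z = 60 mm; the free edge (-y side, 34 mm thumb tab) rises. The stiff hinge stays where it is put. In the last 0.1 rad a bead meets a spring catch; about 7 N down at the press point takes it past, then it snaps and holds at 0
- cover_press (a point): the place to press: on the cover's top face, middle of its width, 8 mm in from the free edge, 84 mm from the hinge line. Moves with the cover and has its axes (z out of the top face; timer's axes when shut). The cover is 126 by 90 by 4 mm with a 28 mm hole in the middle for the shaft
- shaft_tip (a point): centre of the tip of the upright brass D-shaft, 21 mm above the shut cover's top (81 mm above the shelf) when not pressed in. Z up; +x points out of the flat. Shaft 10 mm in diameter, flat 2.5 mm from its axis, tip chamfered 1.2 mm. It turns stiffly (0.03 N m)
- push (a joint): how far the shaft is pressed down, in m: 0 = out, 0.004 = right in. A spring pushes it out with 4 N at the start of the travel and 8 N at its end
- knob_center (a point): centre (half-way up) of the loose black knob, 40 mm diameter, 28 mm high, upright on the shelf, bore down. Z up; +x along the red pointer on top; the bore's flat is on that +x side. The D-bore opens below, chamfered, 14 mm deep (ends at this point), 0.8 mm play. Home on the shaft this point meets the shaft tip and the x axes agree; underside then 7 mm above the cover, 3 mm pressed in
- red_button (a joint): how far the red button is pressed, in m: 0 = out, 0.005 = right in; leave it alone
- red_button_top (a point): centre of the top of the round red push button, 28 mm in diameter, on the timer's panel, 78 mm above the shelf
- colander: steel rinse colander, 160 mm in diameter, 200 mm over its two handles, 70 mm high; origin at the centre of its underside; loose
- mortar: beige ceramic mortar, 108 mm in diameter, 78 mm high; origin at the centre of its underside; loose
- canister: grey plastic grit canister with a black cap, 80 mm in diameter, 115 mm high; origin at the centre of its underside; loose
- quartz: smoky quartz point, a dark hexagonal crystal lying along its y axis, 86 mm long, 36 mm thick; origin under its middle; loose

How it is judged:
On the way, in this order (a step that is already met when the one before it is completed fails the run):
1. the cover is held shut by its catch, with nothing pressing on it and the knob not yet on the shaft (value of joint cover below 0.02 rad and contact force between each of the fingers, the arm, knob and cover below 0.3 N and distance between knob_center and shaft_tip above 0.03 m), for 0.3 s.
2. the knob is fully home on the shaft, its flat matched to the shaft's (distance between knob_center and shaft_tip below 0.003 m and angle between the x axis of knob_center and the x axis of shaft_tip, either way round below 0.25 rad), for 0.2 s.
At the end, for the whole second after the job is handed in: Cover shut (within 0.02 rad) on its catch, robot not touching it; knob upright, home on the shaft (centre within 3 mm of the tip, flats within 0.25 rad), fingers still bearing on it and keeping it pressed in more than 2.5 of its 4 mm; red button out (all of step 2 and value of joint push above 0.0025 m and angle between knob_center's own z axis and vertical below 0.12 rad and contact force between the fingers and knob above 2 N and value of joint cover below 0.02 rad and contact force between each of the arm, the fingers and cover below 0.5 N and value of joint red_button below 0.002 m); the arm keeps its last pose, push and grip.
It fails at once if the red button is pressed (value of joint red_button above 0.002 m).
It fails at once if the colander is moved (distance of colander from where it was at the start of the episode above 0.02 m).
It fails at once if the mortar is moved (distance of mortar from where it was at the start of the episode above 0.02 m).
It fails at once if the canister is moved (distance of canister from where it was at the start of the episode above 0.02 m).
It fails at once if the quartz is moved (distance of quartz from where it was at the start of the episode above 0.02 m).
It also fails if it takes over 51 s, if anything falls off the work surface, if the arm or the gripper's body presses on something with over 40 N, if the wrist force passes 120 N, or if a joint passes its speed limit or range.

## Working session

There is one attempt and no reset: what is moved stays moved. The work goes in short steps, Python scripts to look and compute and a tool call to move; the robot and the scene stay as the last step left them, time stands still between calls to the robot, and variables do not carry over. Pictures are saved under pics/ and viewed, about 8 in all and at most 12, crops included, and the job is handed in when it is done.

Besides the shell and the picture viewer there is one more tool, called as a command line: name --argument value ..., lists and objects as JSON in quotes. step_arm: Moves the arm, as the interface text tells. Its arguments: {"type":"object","properties":{"motion":{"type":"array"},"squeeze":{"type":"number"}},"required":["motion"]}

```bash
mkdir -p pics
cat > h.py <<'E'
import numpy as np, cv2
from cell import ctrl
from scipy.spatial.transform import Rotation as Ro
def snap(n,f):
    p=ctrl.camera_params(n); im=ctrl.get_image(n); cv2.imwrite('pics/'+f,im[...,::-1]); np.savez('pics/'+f+'.npz',**{k:np.array(p[k]) for k in('camera_matrix','R','t')}); return im,p
def ray(p,u,v):
    d=np.linalg.inv(p['camera_matrix'])@[u,v,1]; R=np.array(p['R']); return -R.T@np.array(p['t']), R.T@d
def onz(p,u,v,z):
    o,d=ray(p,u,v); return o+d*(z-o[2])/d[2]
def proj(p,X):
    c=np.array(p['camera_matrix'])@(np.array(p['R'])@np.array(X)+np.array(p['t'])); return c[:2]/c[2]
E
python3 - <<'E'
from h import *
a,p=snap('scene','s1.png'); b,q=snap('top','t1.png')
print({k:np.round(p[k],3).tolist() for k in('R','t')});print({k:np.round(q[k],3).tolist() for k in('R','t')},q['camera_matrix'])
s=ctrl.state();print(s['time'],s['tool_rot'],s['ee_pos'])
E
```

```text
{'R': [[0.665, 0.746, 0.01], [0.428, -0.37, -0.825], [-0.612, 0.553, -0.566]], 't': [-0.428, -0.142, 1.505]}
{'R': [[0.028, -0.999, 0.023], [-0.984, -0.032, -0.174], [0.174, -0.018, -0.985]], 't': [0.03, 0.563, 1.194]} [[519.45847107   0.         272.93033101]
 [  0.         519.45847107 211.84763734]
 [  0.           0.           1.        ]]
0.1 [-3.06799117e+00 -6.71211073e-01  3.16308010e-04] [ 0.28179505 -0.61317678  0.23061574]
```

View pics/t1.png

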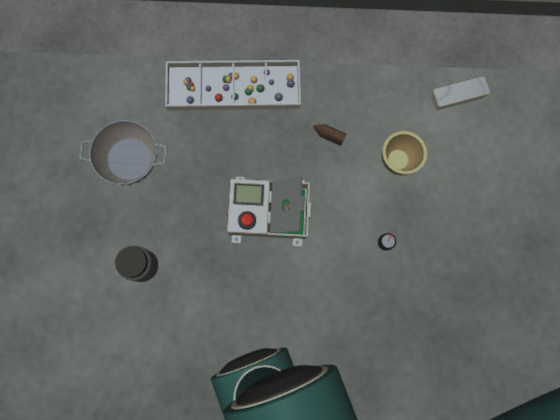

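View pics/s1.png

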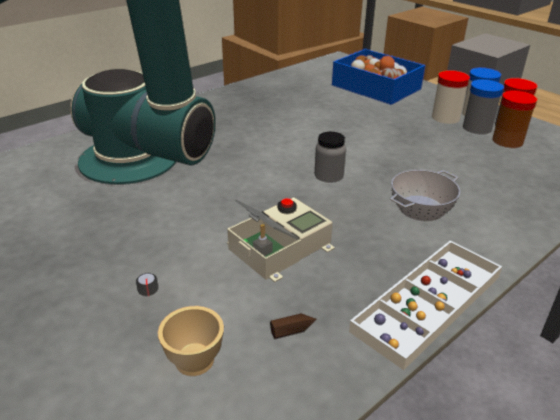

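Run:
```python
from h import *
im=cv2.imread('pics/t1.png'); p=dict(np.load('pics/t1.png.npz'))
h=cv2.cvtColor(im,cv2.COLOR_BGR2HSV)
red=((h[...,0]<8)|(h[...,0]>172))&(h[...,1]>130)&(h[...,2]>80)
n,l,st,c=cv2.connectedComponentsWithStats(red.astype(np.uint8))
for i in range(1,n): print(st[i],c[i].round(1),onz(p,*c[i],.078).round(4),onz(p,*c[i],.028).round(4))
for u,v in [(388,241),(286.5,206)]: print(onz(p,u,v,.028).round(4),onz(p,u,v,.081).round(4))
for u,v in [(231,179),(228,233)]: print(onz(p,u,v,.06).round(4))
a=cv2.resize(im[165:255,215:325],None,fx=5,fy=5,interpolation=cv2.INTER_CUBIC); b=cv2.resize(im[222:262,368:408],None,fx=6,fy=6,interpolation=cv2.INTER_CUBIC)
o=np.zeros((450,790,3),np.uint8);o[:,:550]=a;o[:240,550:]=b;cv2.imwrite('pics/c1.png',o)
```

```text
[190  83   3   2   6] [191.   83.5] [0.8673 0.2555 0.078 ] [0.8891 0.2633 0.028 ]
[215  94   7   7  33] [218.2  97.2] [0.8347 0.1879 0.078 ] [0.8551 0.1929 0.028 ]
[241 214  12  12 117] [246.5 219.3] [0.5373 0.1081 0.078 ] [0.5453 0.1098 0.028 ]
[390 234   2   3   3] [390.7 235. ] [ 0.5111 -0.2284  0.078 ] [ 0.5181 -0.2408  0.028 ]
[389 238   1   1   1] [389. 238.] [ 0.504  -0.2244  0.078 ] [ 0.5106 -0.2367  0.028 ]
[ 0.5032 -0.2342  0.028 ] [ 0.4965 -0.2213  0.081 ]
[0.5813 0.0137 0.028 ] [0.5713 0.016  0.081 ]
[0.6366 0.1495 0.06  ]
[0.5063 0.151  0.06  ]
```

View pics/c1.png

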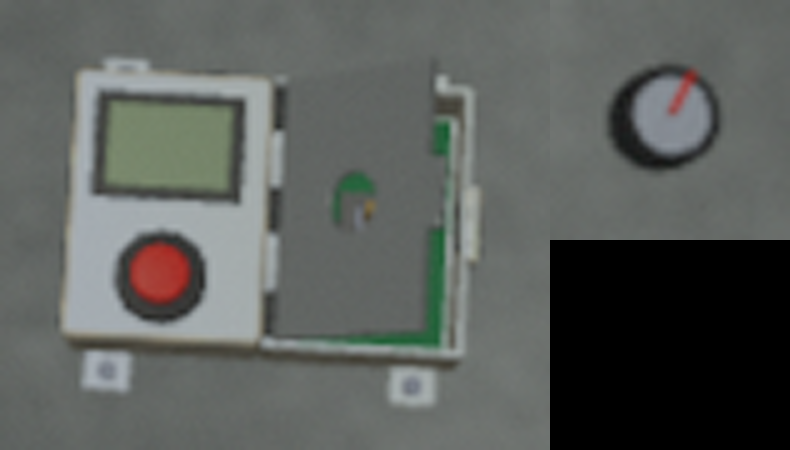

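Run:
```python
from h import *
p=dict(np.load('pics/t1.png.npz'))
g=lambda x,y,z:onz(p,215+x/5,165+y/5,z)
TL,BL,TR,BR=[g(*c,.06) for c in((78,68),(63,335),(272,75),(262,344))]
print(np.round([TL,BL,TR,BR],4))
ex=TL-BL;ex2=TR-BR;print(np.linalg.norm(ex),np.linalg.norm(ex2),np.arctan2(ex[1],ex[0]),np.arctan2(ex2[1],ex2[0]))
e=TL-TR; print('yaw y',np.arctan2(-e[0],e[1]),np.linalg.norm(e))
yaw=np.mean([np.arctan2(ex[1],ex[0]),np.arctan2(ex2[1],ex2[0]),np.arctan2(-e[0],e[1])]);print('yaw',yaw)
R=np.array([[np.cos(yaw),-np.sin(yaw)],[np.sin(yaw),np.cos(yaw)]])
O=((TL+BL)/2)[:2]-R@[0,.095];print('origin',O)
bt=np.array([.5373,.1081]);print('button local',R.T@(bt-O))
# cover edge
for nm,(x,y),lx in(('far',(437,62),.063),('near',(427,335),-.063)):
    for th in np.arange(0,1.6,.1):
        X=O+R@[lx,-.003-.092*np.cos(th)]; q=(proj(p,[*X,.06+.092*np.sin(th)])-[215,165])*5
        print(nm,round(th,2),q.round(0)) 
print('shaft',O+R@[0,-.05],'tip ray',onz(p,215+368/5,165+207/5,.081))
print('knob top',g(550,0,0)[:0],onz(p,368+(672-550)/6,222+115/6,.028), onz(p,368+(690-550)/6,222+72/6,.028))
```

```text
[[0.6376 0.1505 0.06  ]
 [0.5086 0.152  0.06  ]
 [0.6373 0.0576 0.06  ]
 [0.5073 0.0585 0.06  ]]
0.12897255102755945 0.1299960638674672 -0.011957781098770768 -0.0065171899716929705
yaw y -0.0030273068109897628 0.09289057479274933
yaw -0.0071674259604845
origin [0.57240527 0.05627909]
button local [-0.03547579  0.05156797]
far 0.0 [474.  87.]
far 0.1 [474.  82.]
far 0.2 [473.  78.]
far 0.3 [470.  73.]
far 0.4 [465.  69.]
far 0.5 [458.  64.]
far 0.6 [449.  60.]
far 0.7 [438.  55.]
far 0.8 [426.  51.]
far 0.9 [411.  47.]
far 1.0 [396.  44.]
far 1.1 [379.  40.]
far 1.2 [360.  38.]
far 1.3 [341.  35.]
far 1.4 [321.  33.]
far 1.5 [301.  32.]
near 0.0 [467. 347.]
near 0.1 [468. 345.]
near 0.2 [467. 342.]
near 0.3 [464. 339.]
near 0.4 [459. 337.]
near 0.5 [451. 334.]
near 0.6 [442. 331.]
near 0.7 [431. 328.]
near 0.8 [418. 326.]
near 0.9 [404. 323.]
near 1.0 [388. 321.]
near 1.1 [370. 319.]
near 1.2 [351. 317.]
near 1.3 [332. 315.]
near 1.4 [311. 314.]
near 1.5 [291. 312.]
shaft [0.5720469  0.00628037] tip ray [0.57050936 0.01111688 0.081     ]
knob top [] [ 0.50282598 -0.23499849  0.028     ] [ 0.52055814 -0.24249553  0.028     ]
```

step_arm --motion '[{"angular": [0, 0, 0], "linear": [0.036, -0.03, 0.003], "gripper": -1}, {"angular": [0, 0, 0], "linear": [0.036, -0.03, 0.003], "gripper": -1}, {"angular": [0, 0, 0], "linear": [0.036, -0.03, 0.003], "gripper": -1}, {"angular": [0, 0, 0], "linear": [0.036, -0.03, 0.003], "gripper": -1}, {"angular": [0, 0, 0], "linear": [0.036, -0.03, 0.003], "gripper": -1}, {"angular": [0, 0, 0], "linear": [0.036, -0.03, 0.003], "gripper": -1}, {"angular": [0, 0, 0], "linear": [0.036, -0.03, 0.003], "gripper": -1}, {"angular": [0, 0, 0], "linear": [0.036, -0.03, 0.003], "gripper": -1}, {"angular": [0, 0, 0], "linear": [0.036, -0.03, 0.003], "gripper": -1}, {"angular": [0, 0, 0], "linear": [0.036, -0.03, 0.003], "gripper": -1}]'

```text
time: 1.1
ee_pos: [0.4866, -0.1781, 0.1961]
tool_rot: [-3.067, -0.658, 0.003]
contact_force: [1.4, -0.0, -1.0]
gripper_width: 0.0
```

step_arm --motion '[{"angular": [0, 0, 0], "linear": [0.036, -0.029, 0.007], "gripper": -1}, {"angular": [0, 0, 0], "linear": [0.036, -0.029, 0.007], "gripper": -1}, {"angular": [0, 0, 0], "linear": [0.036, -0.029, 0.007], "gripper": -1}, {"angular": [0, 0, 0], "linear": [0.036, -0.029, 0.007], "gripper": -1}, {"angular": [0, 0, 8], "linear": [0, 0, 0], "gripper": -1}, {"angular": [0, 0, 8], "linear": [0, 0, 0], "gripper": -1}, {"angular": [0, 0, 8], "linear": [0, 0, 0], "gripper": -1}, {"angular": [0, 0, 0], "linear": [0, 0, 0], "gripper": -1}]'

```text
time: 1.9
ee_pos: [0.5728, 0.0018, 0.1645]
tool_rot: [-3.136, 0.004, 0.011]
contact_force: [-0.5, -1.8, 0.8]
gripper_width: 0.001
```

Run:
```python
from h import *
s=ctrl.state();print(s['time'],s['ee_pos'],s['tool_rot'],Ro.from_rotvec(s['tool_rot']).as_matrix().round(3))
im,p=snap('wrist','w1.png');im,_=snap('scene','s2.png')
R=np.array(p['R']);print('cam',-R.T@p['t'],R.round(2).tolist())
```

```text
1.9 [0.57276581 0.00180691 0.16448291] [-3.13637983  0.00426795  0.01070895] [[ 1.    -0.003 -0.007]
 [-0.003 -1.     0.005]
 [-0.007 -0.005 -1.   ]]
cam [0.64647846 0.00068988 0.30584848] [[-0.0, -1.0, -0.01], [-0.96, 0.0, 0.29], [-0.29, 0.01, -0.96]]
```

View pics/w1.png

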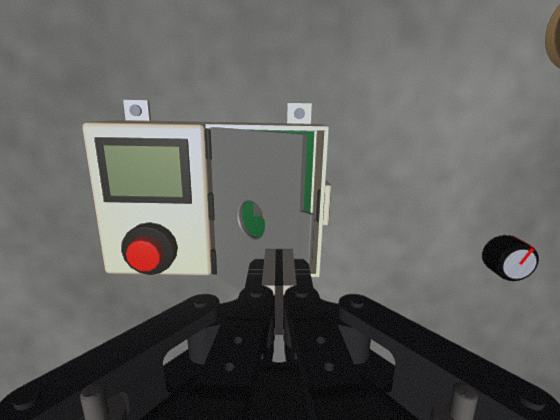

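step_arm --motion '[{"angular": [0, 0, 0], "linear": [0, 0.012, 0.03], "gripper": -1}, {"angular": [0, 0, 0], "linear": [0, 0.003, 0.015], "gripper": -1}, {"angular": [0, 0, 0], "linear": [0, 0.003, 0.012], "gripper": -1}, {"angular": [0, 0, 0], "linear": [0, 0.006, 0.012], "gripper": -1}, {"angular": [0, 0, 0], "linear": [0, 0.004, 0.012], "gripper": -1}, {"angular": [0, 0, 0], "linear": [0, 0.002, 0.008], "gripper": -1}]'

```text
time: 2.6
ee_pos: [0.5735, -0.0295, 0.0739]
tool_rot: [-3.136, -0.025, 0.004]
contact_force: [0.1, 1.2, 0.2]
gripper_width: 0.0
```

step_arm --motion '[{"angular": [0, 0, 0], "linear": [0, 0.001, 0.006], "gripper": -1}, {"angular": [0, 0, 0], "linear": [0, 0, 0.004], "gripper": -1}, {"angular": [0, 0, 0], "linear": [0, 0, 0.004], "gripper": -1}, {"angular": [0, 0, 0], "linear": [0, 0, 0.003], "gripper": -1}, {"angular": [0, 0, 0], "linear": [0, 0, 0.002], "gripper": -1}]'

```text
time: 3.1
ee_pos: [0.5752, -0.0309, 0.0588]
tool_rot: [-3.137, -0.026, -0.001]
contact_force: [-19.7, 0.4, 31.0]
gripper_width: 0.003
```

step_arm --motion '[{"angular": [0, 0, 0], "linear": [0, 0, -0.03], "gripper": -1}, {"angular": [0, 0, 0], "linear": [0, 0, -0.045], "gripper": -1}, {"angular": [0, 0, 0], "linear": [-0.03, -0.02, -0.02], "gripper": -1}, {"angular": [0, 0, 0], "linear": [-0.04, -0.02, 0], "gripper": 1}, {"angular": [0, 0, 0], "linear": [0, 0, 0], "gripper": 1}]'

```text
time: 3.6
ee_pos: [0.5026, 0.0086, 0.1579]
tool_rot: [-3.136, -0.026, -0.002]
contact_force: [0.8, -1.0, -1.1]
gripper_width: 0.333
```

Run:
```python
from h import *
s=ctrl.state();print(s['time'],s['ee_pos'],s['tool_rot'])
im,p=snap('wrist','w2.png')
R=np.array(p['R']);print('cam',-R.T@p['t'],p['camera_matrix'])
O=np.array([.5724,.0563])
u=proj(p,[.572,.0063,.081]);print(u)
x,y=u.astype(int)
c=im[max(y-60,0):y+60,max(x-60,0):x+60,::-1]; c=cv2.resize(c,(480,480),interpolation=cv2.INTER_CUBIC)
o=np.zeros((480,800,3),np.uint8);o[:,:480]=c;o[:240,480:]=cv2.resize(im[...,::-1],(320,240));cv2.imwrite('pics/c2.png',o);print(max(x-60,0),max(y-60,0))
```

```text
3.6 [0.50262269 0.00857869 0.15789773] [-3.13606998e+00 -2.55672592e-02 -1.68671783e-03]
cam [0.57521843 0.00880593 0.29987311] [[314.73861637   0.         278.61148995]
 [  0.         314.73861637 207.66668188]
 [  0.           0.           1.        ]]
[284.03730666 119.55040421]
224 59
```

View pics/c2.png

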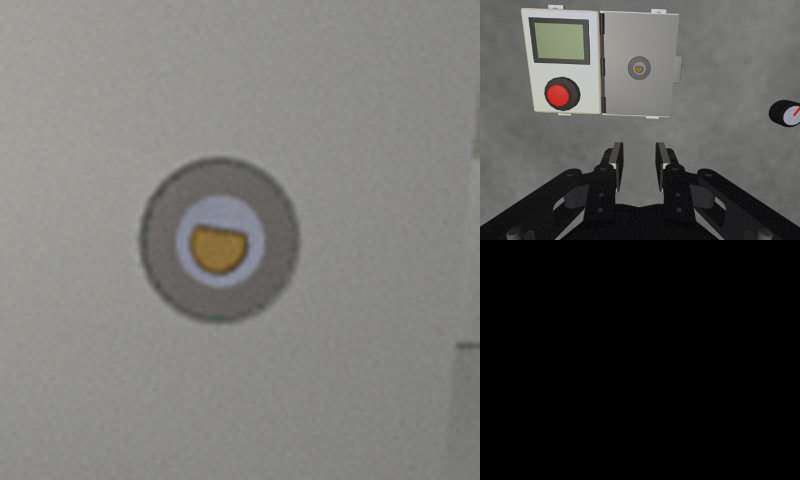

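Run:
```python
from h import *
im=cv2.imread('pics/w2.png'); p=dict(np.load('pics/w2.png.npz'))
c=cv2.resize(im[59:179,224:344],None,fx=8,fy=8,interpolation=cv2.INTER_CUBIC)
h=cv2.cvtColor(c,cv2.COLOR_BGR2HSV); m=((h[...,0]>8)&(h[...,0]<35)&(h[...,1]>110)).astype(np.uint8)
cs,_=cv2.findContours(m,cv2.RETR_EXTERNAL,cv2.CHAIN_APPROX_NONE); k=max(cs,key=cv2.contourArea)[:,0]
W=np.array([onz(p,224+(u+.5)/8-.5,59+(v+.5)/8-.5,.081)[:2] for u,v in k])
A=np.c_[2*W,np.ones(len(W))]
# flat: far-x points within middle; arc = rest
g=np.ones(len(W),bool)
for _ in range(15):
    s=np.linalg.lstsq(A[g],(W[g]**2).sum(1),rcond=None)[0]; r=np.sqrt(s[2]+s[:2]@s[:2]); d=np.linalg.norm(W-s[:2],axis=1); g=d>r-.0004
f=~g&(d<r-.0006); l=cv2.fitLine(W[f].astype(np.float32),cv2.DIST_L2,0,1e-5,1e-5).ravel()
n=np.array([l[1],-l[0]]); n*=np.sign((l[2:]-s[:2])@n)
print('center',s[:2],'r',r,'flat dist',(l[2:]-s[:2])@n,'flat angle',np.arctan2(n[1],n[0]),np.rad2deg(np.arctan2(n[1],n[0])),f.sum(),g.sum())
```

```text
center [0.57181625 0.01011759] r 0.00438029198754554 flat dist 0.0021103444476006324 flat angle -0.14361794 -8.228702 73 214
```

step_arm --motion '[{"angular": [0, 0, 0], "linear": [-0.01, 0.047, 0], "gripper": 1}, {"angular": [0, 0, 0], "linear": [-0.01, 0.047, 0], "gripper": 1}, {"angular": [0, 0, 0], "linear": [-0.01, 0.047, 0], "gripper": 1}, {"angular": [0, 0, 0], "linear": [-0.01, 0.047, 0], "gripper": 1}, {"angular": [0, 0, 0], "linear": [-0.01, 0.047, 0], "gripper": 1}, {"angular": [0, 0, 0], "linear": [-0.01, 0.01, 0], "gripper": 1}, {"angular": [0, 0, 0], "linear": [0, 0, 0], "gripper": 1}]'

```text
time: 4.35
ee_pos: [0.4497, -0.2489, 0.1551]
tool_rot: [-3.137, -0.033, -0.005]
contact_force: [0.3, 0.5, -0.1]
gripper_width: 1.002
```

```bash
cat > k.py <<'E'
from h import *
def knob(f,ztop,box=None):
    im=cv2.imread('pics/'+f); p=dict(np.load('pics/'+f+'.npz')); 
    x0,y0,x1,y1=box; c=cv2.resize(im[y0:y1,x0:x1],None,fx=4,fy=4,interpolation=cv2.INTER_CUBIC)
    cv2.imwrite('pics/crop_'+f,c)
    h=cv2.cvtColor(c,cv2.COLOR_BGR2HSV)
    red=((h[...,0]<10)|(h[...,0]>170))&(h[...,1]>130)&(h[...,2]>60)
    lid=((h[...,2]>120)|red).astype(np.uint8)
    big=lambda m:max(cv2.findContours(m,cv2.RETR_EXTERNAL,cv2.CHAIN_APPROX_NONE)[0],key=cv2.contourArea)[:,0]
    w=lambda k:np.array([onz(p,x0+(u+.5)/4-.5,y0+(v+.5)/4-.5,ztop)[:2] for u,v in k])
    L=w(cv2.convexHull(big(lid))[:,0]); (cx,cy),r=cv2.minEnclosingCircle((L*1000).astype(np.float32))
    P=w(np.argwhere(red)[:,::-1]); l=cv2.fitLine(P.astype(np.float32),cv2.DIST_L2,0,1e-5,1e-5).ravel()
    d=l[:2]*np.sign((P.mean(0)-np.array([cx,cy])/1000)@l[:2])
    print('lid centre mm',cx,cy,'r',r,'pointer deg',np.rad2deg(np.arctan2(d[1],d[0])),'pts',len(P),'end',P[np.argmax(P@d)])
E
python3 - <<'E'
from k import *
s=ctrl.state();print(s['time'],s['ee_pos'],s['tool_rot'])
im,p=snap('wrist','w3.png')
u=proj(p,[.503,-.235,.028]);print(u); x,y=u.astype(int)
knob('w3.png',.028,(x-45,max(y-45,0),x+45,y+45))
E
```

```text
4.35 [ 0.44968046 -0.24893622  0.1551028 ] [-3.13651444 -0.03265672 -0.00514971]
[263.83760203 138.46694651]
lid centre mm 506.91748046875 -232.89698791503906 r 18.448657989501953 pointer deg -26.92587115754272 pts 1412 end [ 0.52287783 -0.24144254]
```

View pics/crop_w3.png

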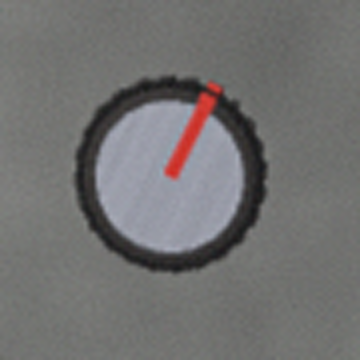

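step_arm --motion '[{"angular": [0, 0, 0], "linear": [0.028, -0.008, 0.02], "gripper": 1}, {"angular": [0, 0, 0], "linear": [0.027, -0.007, 0.02], "gripper": 1}, {"angular": [0, 0, 0], "linear": [0, 0, 0.03], "gripper": 1}, {"angular": [0, 0, 0], "linear": [0, 0, 0.03], "gripper": 1}, {"angular": [0, 0, 0], "linear": [0, 0, 0.025], "gripper": 1}, {"angular": [0, 0, 0], "linear": [0, 0, 0], "gripper": 1}]'

```text
time: 5.0
ee_pos: [0.5127, -0.2261, 0.026]
tool_rot: [-3.137, -0.041, -0.01]
contact_force: [-0.3, 0.8, 1.1]
gripper_width: 1.0
```

step_arm --motion '[{"angular": [0, 0, 1.5], "linear": [-0.008, 0.007, 0.007], "gripper": 1}, {"angular": [0, 0, 0], "linear": [0, 0, 0.007], "gripper": 1}, {"angular": [0, 0, 0], "linear": [0, 0, 0.006], "gripper": 1}, {"angular": [0, 0, 0], "linear": [0, 0, 0], "gripper": 1}]'

```text
time: 5.4
ee_pos: [0.5066, -0.2332, 0.0078]
tool_rot: [-3.138, 0.001, -0.015]
contact_force: [-0.4, 1.0, 0.2]
gripper_width: 1.004
```

step_arm --motion '[{"angular": [0, 0, 0], "linear": [-0.002, 0, 0.003], "gripper": -1}, {"angular": [0, 0, 0], "linear": [0, 0, 0], "gripper": -1}, {"angular": [0, 0, 0], "linear": [0, 0, 0], "gripper": -1}, {"angular": [0, 0, 0], "linear": [0, 0, 0], "gripper": -1}, {"angular": [0, 0, 0], "linear": [0, 0, 0], "gripper": -1}, {"angular": [0, 0, 0], "linear": [0, 0, 0], "gripper": -1}, {"angular": [0, 0, 0], "linear": [0, 0, 0], "gripper": -1}]' --squeeze 60

```text
time: 6.1
ee_pos: [0.5055, -0.2339, 0.0069]
tool_rot: [-3.14, 0.001, -0.019]
contact_force: [0.1, -0.2, -1.5]
gripper_width: 0.444
```

step_arm --motion '[{"angular": [0, 0, 0], "linear": [0, 0, -0.03], "gripper": -1}, {"angular": [0, 0, 0], "linear": [0, 0, -0.04], "gripper": -1}, {"angular": [0, 0, 0], "linear": [0, 0, -0.04], "gripper": -1}, {"angular": [0, 0, 0], "linear": [0.012, -0.04, -0.01], "gripper": -1}, {"angular": [0, 0, 0], "linear": [0.012, -0.045, 0], "gripper": -1}, {"angular": [0, 0, 0], "linear": [0.012, -0.045, 0], "gripper": -1}, {"angular": [0, 0, 0], "linear": [0.012, -0.04, 0], "gripper": -1}, {"angular": [0, 0, 0], "linear": [0.01, -0.03, 0], "gripper": -1}, {"angular": [0, 0, -8], "linear": [0, 0, 0], "gripper": -1}, {"angular": [0, 0, -8], "linear": [0, 0, 0], "gripper": -1}]'

```text
time: 7.1
ee_pos: [0.5635, -0.026, 0.1329]
tool_rot: [-3.109, -0.439, -0.02]
contact_force: [-0.2, 0.2, -0.9]
gripper_width: 0.441
```

Run:
```python
from k import *
s=ctrl.state();print(s['time'],s['ee_pos'],s['tool_rot'],s['gripper_width']); T=Ro.from_rotvec(s['tool_rot']).as_matrix(); print(T.round(3))
im,p=snap('wrist','w4.png'); cv2.imwrite('pics/w4.png',im[...,::-1])
R=np.array(p['R']);print('cam',-R.T@p['t'])
print('shaft px',proj(p,[.5718,.0101,.081]),'knob top px',proj(p,np.array(s['ee_pos'])+[0,0,.021]))
```

```text
7.1 [ 0.56351553 -0.02601894  0.13294903] [-3.10930273 -0.43862737 -0.02035404] 0.4406859029813062
[[ 0.961  0.277  0.013]
 [ 0.277 -0.961  0.003]
 [ 0.013  0.    -1.   ]]
cam [ 0.63160441 -0.00653818  0.27571517]
shaft px [227.68365767 204.23015183] knob top px [278.2038614  288.26542803]
```

View pics/w4.png

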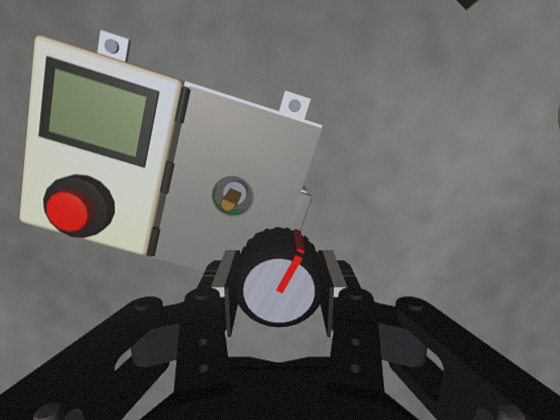

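```bash
cat > sh.py <<'E'
from h import *
def shaft(f,u0,v0,w=40):
    im=cv2.imread('pics/'+f); p=dict(np.load('pics/'+f+'.npz'));u0-=w;v0-=w
    c=cv2.resize(im[v0:v0+2*w,u0:u0+2*w],None,fx=8,fy=8,interpolation=cv2.INTER_CUBIC)
    h=cv2.cvtColor(c,cv2.COLOR_BGR2HSV); m=((h[...,0]>8)&(h[...,0]<35)&(h[...,1]>110)&(h[...,2]>110)).astype(np.uint8)
    cs,_=cv2.findContours(m,cv2.RETR_EXTERNAL,cv2.CHAIN_APPROX_NONE); k=max(cs,key=cv2.contourArea)[:,0]
    W=np.array([onz(p,u0+(u+.5)/8-.5,v0+(v+.5)/8-.5,.081)[:2] for u,v in k]); A=np.c_[2*W,np.ones(len(W))]; g=np.ones(len(W),bool)
    for _ in range(15):
        s=np.linalg.lstsq(A[g],(W[g]**2).sum(1),rcond=None)[0]; r=np.sqrt(s[2]+s[:2]@s[:2]); d=np.linalg.norm(W-s[:2],axis=1); g=d>r-.0004
    q=~g&(d<r-.0006); l=cv2.fitLine(W[q].astype(np.float32),cv2.DIST_L2,0,1e-5,1e-5).ravel()
    n=np.array([l[1],-l[0]]); n*=np.sign((l[2:]-s[:2])@n)
    print('shaft',s[:2],'r',r,'flat',(l[2:]-s[:2])@n,np.rad2deg(np.arctan2(n[1],n[0])),'px',k.mean(0)/8+[u0,v0]); cv2.imwrite('pics/crop_s_'+f,np.hstack([c,cv2.cvtColor(m*255,cv2.COLOR_GRAY2BGR)]))
E
python3 - <<'E'
from k import *; from sh import *
shaft('w4.png',230,200,24)
im=cv2.imread('pics/w4.png'); p=dict(np.load('pics/w4.png.npz'))
# lid: bright grey or red below v=250, between pads
x0,y0=236,240; c=cv2.resize(im[y0:y0+95,x0:x0+85],None,fx=4,fy=4,interpolation=cv2.INTER_CUBIC); h=cv2.cvtColor(c,cv2.COLOR_BGR2HSV)
lid=((h[...,2]>130)&(h[...,1]<70)).astype(np.uint8)
k=max(cv2.findContours(lid,cv2.RETR_EXTERNAL,cv2.CHAIN_APPROX_NONE)[0],key=cv2.contourArea)
hull=cv2.convexHull(k)[:,0]; W=np.array([onz(p,x0+(u+.5)/4-.5,y0+(v+.5)/4-.5,.154)[:2] for u,v in hull])
s=np.linalg.lstsq(np.c_[2*W,np.ones(len(W))],(W**2).sum(1),rcond=None)[0]; print('lid',s[:2],np.sqrt(s[2]+s[:2]@s[:2]),hull.min(0)/4+[x0,y0],hull.max(0)/4+[x0,y0])
red=((h[...,0]<10)|(h[...,0]>170))&(h[...,1]>130)&(h[...,2]>150)
P=np.array([onz(p,x0+(u+.5)/4-.5,y0+(v+.5)/4-.5,.154)[:2] for v,u in np.argwhere(red)]); l=cv2.fitLine(P.astype(np.float32),cv2.DIST_L2,0,1e-5,1e-5).ravel()
print('pointer',np.rad2deg(np.arctan2(l[1],l[0])))
cv2.imwrite('pics/dbg.png',np.hstack([c,cv2.cvtColor(lid*255,cv2.COLOR_GRAY2BGR)]))
E
```

```text
shaft [0.5720728  0.01027199] r 0.004217175153667782 flat 0.0018186586292093132 -7.799882 px [227.53001792 205.1218638 ]
lid [ 0.5621993  -0.02656398] 0.01543687496129302 [243.5 259. ] [314. 322.]
pointer -9.875687
```

View pics/crop_s_w4.png

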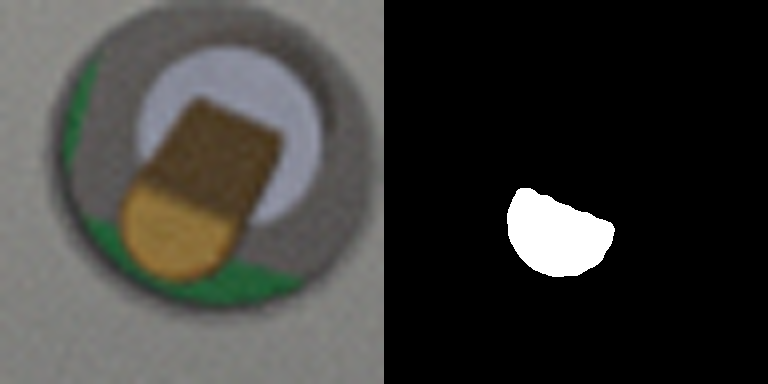

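step_arm --motion '[{"angular": [0, 0, -1], "linear": [0.01, -0.016, 0], "gripper": -1}, {"angular": [0, 0, -1], "linear": [0.01, -0.016, 0], "gripper": -1}, {"angular": [0, 0, 0], "linear": [0, 0, 0.01], "gripper": -1}, {"angular": [0, 0, 0], "linear": [0, 0, 0], "gripper": -1}, {"angular": [0, 0, 0], "linear": [0, 0, 0], "gripper": -1}]'

```text
time: 7.65
ee_pos: [0.5731, 0.0103, 0.1219]
tool_rot: [-3.102, -0.492, -0.019]
contact_force: [-0.2, 0.3, -0.1]
gripper_width: 0.443
```

Run:
```python
from h import *
s=ctrl.state();print(s['time'],s['ee_pos']); T=Ro.from_rotvec(s['tool_rot']).as_matrix(); print(T.round(4))
k=np.array(s['ee_pos'])+T@[-.0014,.0002,0]; d=np.array([.5720,.0102,k[2]])-k; print('knob',k,'d',d,'tool',T.T@d,'yaw',np.rad2deg(np.arctan2(T[1,0],T[0,0])))
```

```text
7.65 [0.5731192  0.0103239  0.12190576]
[[ 9.509e-01  3.092e-01  1.150e-02]
 [ 3.092e-01 -9.510e-01  3.000e-03]
 [ 1.190e-02  7.000e-04 -9.999e-01]]
knob [0.57184972 0.00970087 0.12188925] d [0.00015028 0.00049913 0.        ] tool [ 2.97217247e-04 -4.28216334e-04  3.22646437e-06] yaw 18.010278508669913
```

step_arm --motion '[{"angular": [0, 0, 0], "linear": [0, -0.0004, 0.012], "gripper": -1}, {"angular": [0, 0, 0], "linear": [0, 0, 0.01], "gripper": -1}, {"angular": [0, 0, 0], "linear": [0, 0, 0.006], "gripper": -1}, {"angular": [0, 0, 0], "linear": [0, 0, 0], "gripper": -1}, {"angular": [0, 0, 0], "linear": [0, 0, 0], "gripper": -1}]'

```text
time: 8.15
ee_pos: [0.5726, 0.009, 0.0906]
tool_rot: [-3.103, -0.485, -0.017]
contact_force: [0.4, -0.0, -0.1]
gripper_width: 0.444
```

```bash
cat > c.py <<'E'
from h import *
s=ctrl.state();print(s['time'],s['ee_pos'],s['contact_force'],s['torque'],s['gripper_width']); T=Ro.from_rotvec(s['tool_rot']).as_matrix(); print(T[:,2].round(4))
k=np.array(s['ee_pos'])+T@[-.0014,.0002,0]; d=np.array([.5720,.0102,k[2]])-k; print('tool',(T.T@d).round(5),'yaw',np.rad2deg(np.arctan2(T[1,0],T[0,0])))
E
python3 c.py
```

```text
8.15 [0.57261674 0.00898915 0.09062395] [ 0.39067224 -0.00348065 -0.13715333] [-0.05332186  0.02623542 -0.03789787] 0.44363768682673604
[ 0.0103  0.0027 -0.9999]
tool [ 1.18e-03 -1.54e-03  1.00e-05] yaw 17.77456321529287
```

step_arm --motion '[{"angular": [0, 0, 0], "linear": [0.0012, -0.0015, 0], "gripper": -1}, {"angular": [0, 0, 0], "linear": [0, 0, 0], "gripper": -1}]'

```text
time: 8.35
ee_pos: [0.5736, 0.0109, 0.0911]
tool_rot: [-3.103, -0.485, -0.017]
contact_force: [-0.8, -1.0, -0.2]
gripper_width: 0.444
```

```bash
python3 c.py
```

```text
8.35 [0.57355737 0.01085897 0.09107993] [-0.8130647  -0.97229399 -0.21410361] [-0.01297369 -0.01448794 -0.01298201] 0.4443149284866632
[ 0.0108  0.0027 -0.9999]
tool [-2.8e-04 -5.0e-05 -0.0e+00] yaw 17.762179544103468
```

step_arm --motion '[{"angular": [0, 0, 0], "linear": [0, 0, 0.003], "gripper": -1}, {"angular": [0, 0, 0], "linear": [0, 0, 0.003], "gripper": -1}]'

```text
time: 8.55
ee_pos: [0.5741, 0.011, 0.0856]
tool_rot: [-3.103, -0.485, -0.02]
contact_force: [0.3, 0.1, -0.3]
gripper_width: 0.441
```

```bash
python3 c.py
```

```text
8.55 [0.57406965 0.01101711 0.08562942] [ 0.34258108  0.05263856 -0.34963836] [-0.00557287  0.01314599  0.01504319] 0.4407691661029925
[ 0.0122  0.0027 -0.9999]
tool [-8.2e-04 -5.0e-05 -1.0e-05] yaw 17.777662699794714
```

step_arm --motion '[{"angular": [0, 0, 0], "linear": [-0.0008, 0, 0.002], "gripper": -1}, {"angular": [0, 0, 0], "linear": [0, 0, 0.003], "gripper": -1}, {"angular": [0, 0, 0], "linear": [0, 0, 0.003], "gripper": -1}]'

```text
time: 8.85
ee_pos: [0.5733, 0.0108, 0.0769]
tool_rot: [-3.103, -0.485, -0.02]
contact_force: [-0.7, 0.4, -0.0]
gripper_width: 0.443
```

```bash
python3 c.py
```

```text
8.85 [0.57333469 0.01080675 0.07692362] [-0.66450035  0.44753493 -0.04038003] [-0.02833568 -0.01814253 -0.04282867] 0.4432652100503308
[ 0.0123  0.0026 -0.9999]
tool [-6.e-05 -3.e-05 -0.e+00] yaw 17.78297221525768
```

step_arm --motion '[{"angular": [0, 0, 0], "linear": [0, 0, 0.002], "gripper": -1}, {"angular": [0, 0, 0], "linear": [0, 0, 0.001], "gripper": -1}, {"angular": [0, 0, 0], "linear": [0, 0, 0.001], "gripper": -1}, {"angular": [0, 0, 0], "linear": [0, 0, 0], "gripper": -1}]'

```text
time: 9.25
ee_pos: [0.5733, 0.0108, 0.0726]
tool_rot: [-3.103, -0.485, -0.019]
contact_force: [-2.7, -0.4, 3.9]
gripper_width: 0.44
```

```bash
python3 c.py
```

```text
9.25 [0.57333731 0.01079844 0.07256393] [-2.73115296 -0.44659179  3.91599745] [ 0.04437021  0.40928091 -0.00061489] 0.4403839346485217
[ 0.012   0.0027 -0.9999]
tool [-6.e-05 -4.e-05 -0.e+00] yaw 17.78159640887535
```

step_arm --motion '[{"angular": [0, 0, 0], "linear": [0, 0, 0.0015], "gripper": -1}, {"angular": [0, 0, 0], "linear": [0, 0, 0.0015], "gripper": -1}, {"angular": [0, 0, 0], "linear": [0, 0, 0], "gripper": -1}, {"angular": [0, 0, 0], "linear": [0, 0, 0], "gripper": -1}]'

```text
time: 9.65
ee_pos: [0.5735, 0.0108, 0.0705]
tool_rot: [-3.103, -0.485, -0.02]
contact_force: [-3.8, 0.4, 5.6]
gripper_width: 0.442
```

```bash
python3 c.py
```

```text
9.65 [0.57350722 0.01077303 0.07050237] [-3.83444429  0.40571864  5.55947649] [-0.00086672  0.53902359 -0.02636582] 0.4423990820271302
[ 0.0126  0.0027 -0.9999]
tool [-0.00021 -0.00011 -0.     ] yaw 17.778537385922753
```

step_arm --motion '[{"angular": [0, 0, 0], "linear": [0, 0, 0.0015], "gripper": -1}, {"angular": [0, 0, 0], "linear": [0, 0, 0.0015], "gripper": -1}, {"angular": [0, 0, 0], "linear": [0, 0, 0], "gripper": -1}]'

```text
time: 9.95
ee_pos: [0.5739, 0.0108, 0.0694]
tool_rot: [-3.103, -0.486, -0.022]
contact_force: [-5.9, 0.1, 7.0]
gripper_width: 0.447
```

```bash
python3 c.py
```

```text
9.95 [0.57385939 0.01082117 0.06937159] [-5.88677047  0.14542267  7.0049642 ] [ 0.05230828  1.00150648 -0.02338408] 0.4465420847160599
[ 0.0137  0.0026 -0.9999]
tool [-5.6e-04 -1.8e-04 -1.0e-05] yaw 17.784008322556527
```

step_arm --motion '[{"angular": [0, 0, 0], "linear": [-0.0006, 0, 0.001], "gripper": -1}, {"angular": [0, 0, 0], "linear": [-0.0003, 0, 0.0015], "gripper": -1}, {"angular": [0, 0, 0], "linear": [0, 0, 0.001], "gripper": -1}]'

```text
time: 10.25
ee_pos: [0.5741, 0.0108, 0.069]
tool_rot: [-3.103, -0.486, -0.027]
contact_force: [-10.4, 0.4, 14.4]
gripper_width: 0.443
```

```bash
python3 c.py
```

```text
10.25 [0.57408511 0.01080093 0.0690245 ] [-10.4361678   0.4106901  14.4074764] [0.00786146 1.77315137 0.02653794] 0.4431758233621749
[ 0.0169  0.0031 -0.9999]
tool [-7.7e-04 -2.6e-04 -1.0e-05] yaw 17.788347372191964
```

```bash
python3 - <<'E'
from k import *
im,p=snap('scene','s5.png'); w,pw=snap('wrist','w5.png')
x,y=proj(p,[.572,.03,.07]).astype(int)
o=np.zeros((480,800,3),np.uint8);o[:,:480]=cv2.resize(im[y-50:y+50,x-50:x+50,::-1],(480,480),interpolation=cv2.INTER_CUBIC);o[:320,480:]=cv2.resize(w[200:360,200:360,::-1],(320,320),interpolation=cv2.INTER_CUBIC);cv2.imwrite('pics/c5.png',o)
E
python3 c.py
```

```text
10.35 [0.57402273 0.0107713  0.06901855] [-9.02721905  0.23159985 15.61027113] [0.08515386 1.52939832 0.01807884] 0.44025779846094576
[ 0.0167  0.003  -0.9999]
tool [-7.0e-04 -2.7e-04 -1.0e-05] yaw 17.791089368471894
```

View pics/c5.png

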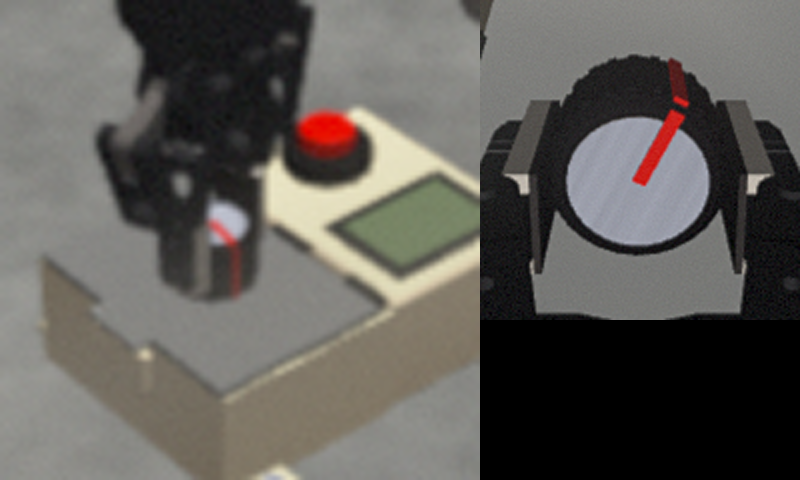

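The picture shows the knob low over the shut cover, the fingers clear of it and the button out. The 15.6 N push is well above the 8 N at the end of the spring's travel, so the shaft should be right in. I'm handing in.

```bash
python3 -c "
from cell import ctrl
print(ctrl.hand_in()); s=ctrl.state(); print(s['time'],s['ee_pos'],s['contact_force'],s['gripper_width'])"
```

```text
the job is handed in; nothing more can be done
None
the job is handed in; nothing more can be done
```

I pressed the cover shut, put the knob on the shaft with the D's matched, and handed in at about 10.4 s with the gripper still pressing it in. Handing in gives no verdict, so these are my own last checks:

- **Cover:** it stayed flat and shut by itself in the pictures taken after I lifted off. I pressed it with 31 N.
- **Flats:** the shaft's flat lay at about -8° and I turned the knob's pointer to about -8°; the limit is 14°.
- **Fit:** the knob slid down with almost no force (under 1 N), and the sideways error was 0.3 mm just before it went on. The sideways estimate grew to 0.7 mm while pressing, which is within the bore's play.
- **Pressed in:** the last push was 15.6 N with the downward motion stopped, well above the spring's 8 N end force. The height puts the knob centre within about 1 mm of the fully pressed tip, so I take the shaft as right in. I couldn't read the travel directly.
- **Disagreements:**
  - The first top view put the shaft about 4 mm away from where the wrist camera did. I used the wrist camera, because its two views agreed.
  - The wrist sensor showed about 9 N sideways while pressing, with only about 1° of tool tilt.
- **Other things:** the red button was out in the last picture. I never moved the arm near the colander, mortar, canister or quartz, but I didn't measure them again.

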